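# Empty the vial jar and present it to the tag reader

### The job

Two small used glass vials stand in the larger open glass jar: pick up the jar and tip the vials out of it into the steel bowl. Then turn the jar upright, carry it over the row of standing containers to the flat touch-free tag reader, and finish still holding it there: level, still and centred over the reader's round window, its underside about 15 mm above the window; the jar must never touch the reader. Leave the smaller jar, the row of containers and the reader as they are.

Things in the scene. Friction and masses are not known exactly. Their poses are not given: they have to be found in the camera images.
- jar: The larger of two open clear glass jars, 60 mm outer diameter, straight wall about 6 mm thick, 82 mm tall, open at the top (inner diameter about 46 mm, inner floor 6 mm up), about 0.12 kg, loose. Origin: centre of its underside; z points up to its mouth. It can be gripped across its outside. Two vials stand in it at the start; they slide out when it is tipped some 20 degrees or more past level. It can change places with the smaller jar.
- jar_mouth (a point): The centre of the larger jar's open mouth, 82 mm above its underside; axes as the jar's.
- small_jar: The smaller open glass jar, 54 mm diameter, 70 mm tall, empty. Origin: centre of its underside. A bystander.
- vial_1: One of two alike small clear glass vials with a crimped cap, 20 mm diameter, 40 mm tall, about 20 g, of smooth slippery glass (friction about 0.15), standing in the larger jar at the start. Origin: centre of its underside, z toward its cap.
- vial_2: One of two alike small clear glass vials with a crimped cap, 20 mm diameter, 40 mm tall, about 20 g, of smooth slippery glass (friction about 0.15), standing in the larger jar at the start. Origin: centre of its underside, z toward its cap.
- bowl: Round steel bowl, 168 mm across its rim, 75 mm tall, standing on the worktop, 0.5 kg, loose. Its flat base is 66 mm across, its sides flare up and outward. Origin: centre of its underside, z up.
- pot: White pot with a white screw lid, 76 mm diameter, 105 mm tall, standing, loose: one of the row of three containers between bowl and reader (they swap places). Origin: centre of its underside.
- infusion_bottle: Clear bottle, 67 mm diameter, 148 mm tall (narrower neck above 77 mm), standing, loose: the tallest of the row of three. Origin: centre of its underside.
- small_bottle: Small clear bottle with a dark cap, 33 mm diameter, 100 mm tall, standing, loose: the slimmest of the row of three. Origin: centre of its underside.
- reader: Touch-free tag reader: low white square housing with rounded edges, 116 x 116 x 28 mm, with a round grey bezel 80 mm across on top that stands 2 mm higher, fixed to the worktop. Origin: centre of its underside, z up.
- window (a point): The centre of the reader's round dark window (64 mm across), at the height of its surface, 30 mm above the worktop; z up.
Things that resemble listed ones, but are neither listed nor needed, are in the scene too. Leave any red look-alike of the jar alone.

How it is judged:
On the way, in this order (a step that is already met when the one before it is completed fails the run):
1. both vials lie in the bowl while the jar is held off the worktop (horizontal distance between each of vial_1, vial_2 and bowl below 0.078 m and height (world z) of each of vial_1, vial_2 below 0.075 m and height (world z) of jar above 0.04 m), for 0.1 s.
2. the upright jar passes over the row of containers (height (world z) of jar above 0.1 m and angle between jar's own z axis and vertical below 0.6 rad and (horizontal distance between jar and pot below 0.09 m or horizontal distance between jar and infusion_bottle below 0.09 m or horizontal distance between jar and small_bottle below 0.09 m)), for 0.05 s.
At the end, for the whole second after the job is handed in: The gripper holds the larger jar still and upright (tilt under 0.12 rad) over the reader's window, centred within 12 mm, its underside 5 to 30 mm above the window and touching neither reader, bowl nor row; both vials are in the bowl (horizontal distance between each of vial_1, vial_2 and bowl below 0.078 m and height (world z) of each of vial_1, vial_2 below 0.075 m and horizontal distance between jar and window below 0.012 m and z of jar in the frame of window between 0.005 and 0.03 m and angle between jar's own z axis and vertical below 0.12 rad and linear speed of jar below 0.02 m/s and contact force between jar and the fingers above 1 N and contact force between jar and reader below 0.2 N and contact force between jar and bowl below 0.2 N and contact force between jar and pot below 0.2 N and contact force between jar and infusion_bottle below 0.2 N and contact force between jar and small_bottle below 0.2 N); the arm keeps its last pose, push and grip.
It fails at once if the jar touches the reader (contact force between jar and reader above 0.5 N).
It fails at once if the reader is struck by the robot (contact force between the arm and reader above 5 N).
It fails at once if the smaller jar or a container of the row is shifted by more than 25 mm or tipped over (distance of any of small_jar, pot, infusion_bottle, small_bottle from where it was at the start of the episode above 0.025 m or angle between any of small_jar, pot, infusion_bottle, small_bottle's own z axis and vertical above 0.5 rad).
It also fails if it takes over 48 s, if anything falls off the work surface, if the arm or the gripper's body presses on something with over 40 N, if the wrist force passes 120 N, or if a joint passes its speed limit or range.

### The arm

A 7-joint arm with a two-finger parallel gripper is mounted at the origin on a cart in front of the work surface, level with it; the furniture and walls round the work are solid. World frame = base frame: x ahead of the robot, y to its left, z up, the work surface at z = 0. Lengths are in m, angles in rad, forces in N, time in s.
With the tool pointing down it reaches from about 0.425 to 0.875 m from the base axis. Payload 4.7 kg.
Tool frame: the origin (TCP) lies on the centre line of the jaws, within the pads' length; the fingertips stand 22 mm ahead of it and the grasp point (between the pads) lies 3 mm ahead of it; z points along the fingers, y is the direction in which the jaws open and shut (so a half turn about z gives the same grasp; the last joint's range is limited). The gripper opens to 87 mm and grips with 3 to 60 N. Pads are 19 mm wide; open, the fingers measure 117 mm over their backs; the gripper's body (75 mm by 190 mm) begins 51 mm behind the grasp point.
Start: joints at [1.216, 0.321, -0.07, 1.45, 0.023, 1.371, -0.057], TCP at [0.234, -0.606, 0.22] pointing down, gripper open.
Joint ranges: [-2.86, 2.86], [-0.3, 2.09], [-1.38, 1.24], [0.06, 2.45], [-1.56, 4.7], [0.09, 2.05], [-2.69, 2.69]. Speed limits (rad/s): [2.57, 2.57, 3.14, 3.14, 3.14, 3.14, 3.14].

### API

Orientations are given as a rotation vector (axis times angle).
In Python, from bench import ctrl, imaging, close_job, finder gives the robot as it stands. The module is installed in compiled form; this text tells all that it offers.
- The arm moves only by the shell command python3 -m jog 'ROWS' [FORCE]. ROWS is JSON, a list that holds one entry, the list of rows, each a list of 7 numbers: the shift along the tool's x, y, z in cm, then the turn, a rotation vector about the tool's x, y, z in degrees, then the finger opening in cm, from 0 to 8.7. In form: [[[dx, dy, dz, ax, ay, az, claw], ...]]. A call has 1 to 12 rows; each row shifts and turns the commanded pose from where the row before left it, along the tool's axes as they then stand; what a row does not reach is not made up. A row lasts 1/10 s, in which the tool goes at most 50 mm and 8.59 degrees, less where a joint would pass 70% of its speed; a pose out of reach is approached as far as the arm can. A call is refused whole if a number of a shift passes 5 or a number of a turn 8.59, either way. A call with a gripper value outside its range is refused whole. The fingers move at their own pace and stop on an object; FORCE is the grip in N (left out, the last holds). Time passes only in rows, so rows that do not move let the fingers close. It gives the time, the measured TCP pose, the force and the opening at its end, in the units of the state.
- ctrl.get_state(): the state, without advancing time (a new reading comes with each control period).
- imaging.get_image(name): name is "scene" or "top"; returns a dict with "frame" (420x560x3 uint8, red, green, blue), "intrinsics" (3x3 intrinsics, pixels), "pose" (4x4, takes a point from camera to world coordinates). Camera axes: x right, y down, z forward; pixel columns grow to the right and rows downward; lengths in m; the calibration is good to about 2 mm. A picture is of the moment at which its call begins. There is no depth.
- close_job(): hands the job in, once; it reports no verdict.
Trained networks look in the newest picture that a camera, given by its name, has taken for a name from the list of things; names that differ only in an ending like _2 or _b are one class to them, and where a whole thing is asked for, a point or a joint stands for the part that bears it (a point fixed in the world has none). Each returns a list of dicts, best first, with "conf" (0 to 1); they miss things now and then, are a little off and sometimes report something else, mostly with a low value. They report only what shows in the picture. A call takes as long as a camera call. They do not tell look-alikes from the thing itself.
- finder.trace(label, camera): "region" (420x560 bool, what is visible of it) and "point" ([row, column] as shares, 0 to 1, of the picture: columns of its width, rows of its height, amid what is visible of it).
- finder.spot_point(label, camera): "point" ([row, column] as shares, 0 to 1, of the picture: columns of its width, rows of its height: a listed point, or the origin of a listed thing).
The state is a dict: "time": time; "joint_positions": joint angles; "qd": joint speeds; "joint_torque": joint torques, N m; "position": TCP position; "tool_rot": TCP orientation; "ft_force": force on the tool from outside, world axes, zero at the start; "torque": the same for the moment, N m; "grip_width": opening from 0.0 (shut) to 1.0 (fully open).
Only numpy, scipy, OpenCV 4.12 (cv2) and the standard library are available. Lean on these libraries where they do the work, as an engineer would, in place of code of your own. Each camera call takes 0.05 s, during which the arm holds its last target. There are 200 camera calls.

## Working session

There is one attempt and no reset: what is moved stays moved. The work goes in short steps, Python scripts to look and compute and a shell command to move; the robot and the scene stay as the last step left them, time stands still between calls to the robot, and variables do not carry over. Pictures are saved under pics/ and viewed, about 8 in all and at most 12, crops included, and the job is handed in when it is done.

```bash
mkdir -p pics; cat > h.py <<'E'
import numpy as np, cv2
from bench import ctrl, imaging, close_job, finder
from scipy.spatial.transform import Rotation as R
def ray(im,p,z):
    "pixel (row,col share) -> world at height z"
    T=np.array(im["pose"]);K=np.array(im["intrinsics"])
    d=T[:3,:3]@np.linalg.solve(K,[p[1]*560,p[0]*420,1]);o=T[:3,3]
    return o+d*(z-o[2])/d[2]
def proj(im,X):
    T=np.array(im["pose"]);K=np.array(im["intrinsics"])
    c=K@(T[:3,:3].T@(np.array(X)-T[:3,3]));return c[:2]/c[2]
E
python3 - <<'E'
from h import *
ims={}
for c in("scene","top"):
    im=ims[c]=imaging.get_image(c)
    cv2.imwrite(f"pics/{c}0.png",cv2.resize(im["frame"][:,:,::-1],(800,600)))
    print(c,np.round(im["pose"],2).tolist())
    for n in["jar","small_jar","jar_mouth","vial_1","bowl","pot","infusion_bottle","small_bottle","reader","window"]:
        z=dict(jar_mouth=.082,window=.03).get(n,0)
        for r in finder.spot_point(n,c)[:4]:
            p=r["point"];print(n,round(r["conf"],2),np.round([p[1]*800,p[0]*600]),np.round(ray(im,p,z),3))
s=ctrl.get_state();print(s)
print(R.from_rotvec(s["tool_rot"]).as_matrix().round(3))
E
```

```text
scene [[-0.55, -0.36, 0.75, -0.56], [-0.84, 0.21, -0.51, 0.67], [0.02, -0.91, -0.42, 0.68], [0.0, 0.0, 0.0, 1.0]]
jar 0.76 [569. 307.] [ 0.516 -0.488  0.   ]
jar 0.69 [520. 319.] [ 0.524 -0.345  0.   ]
jar 0.56 [483. 345.] [ 0.469 -0.199  0.   ]
jar 0.53 [551. 329.] [ 0.451 -0.371  0.   ]
small_jar 0.79 [464. 316.] [ 0.599 -0.249  0.   ]
small_jar 0.65 [556. 296.] [ 0.582 -0.507  0.   ]
small_jar 0.22 [221. 420.] [0.474 0.352 0.   ]
jar_mouth 0.87 [524. 284.] [ 0.528 -0.351  0.082]
jar_mouth 0.78 [488. 304.] [ 0.482 -0.216  0.082]
jar_mouth 0.65 [559. 293.] [ 0.452 -0.382  0.082]
jar_mouth 0.6 [574. 275.] [ 0.512 -0.487  0.082]
bowl 0.63 [396. 364.] [ 0.489 -0.     0.   ]
pot 0.94 [311. 377.] [0.527 0.16  0.   ]
infusion_bottle 0.76 [343. 403.] [0.415 0.154 0.   ]
small_bottle 0.72 [281. 364.] [0.601 0.188 0.   ]
reader 0.85 [223. 421.] [0.469 0.352 0.   ]
window 0.79 [216. 409.] [0.464 0.363 0.03 ]
top [[0.03, -1.0, 0.07, 0.42], [-1.0, -0.03, -0.01, -0.04], [0.01, -0.07, -1.0, 1.36], [0.0, 0.0, 0.0, 1.0]]
jar 0.81 [487. 322.] [ 0.483 -0.203  0.   ]
jar 0.73 [569. 293.] [ 0.547 -0.36
[... 866 characters left out ...]
2498, -0.07007128,  1.45053891,  0.02261199,
        1.37080386, -0.05690753]), 'qd': array([-0.00063395,  0.00076454,  0.00177761,  0.00060234, -0.00109498,
        0.00060345, -0.00015745]), 'joint_torque': array([-3.80574666e-04, -4.91114366e+01, -4.02915822e-01, -3.12774253e+01,
       -6.33964059e-02,  3.36919993e-02,  7.13632699e-05]), 'position': array([ 0.2342806 , -0.6063107 ,  0.21995051]), 'tool_rot': array([ 3.08830903e+00,  5.76015356e-01, -9.91597860e-05]), 'ft_force': array([ 0.5409223 , -0.40604577, -0.0942261 ]), 'torque': array([-0.0271357 , -0.00715928,  0.05589065]), 'grip_width': 1.0008780271112665}
[[ 0.933  0.36  -0.   ]
 [ 0.36  -0.933 -0.   ]
 [-0.     0.    -1.   ]]
```

View images.

View pics/scene0.png

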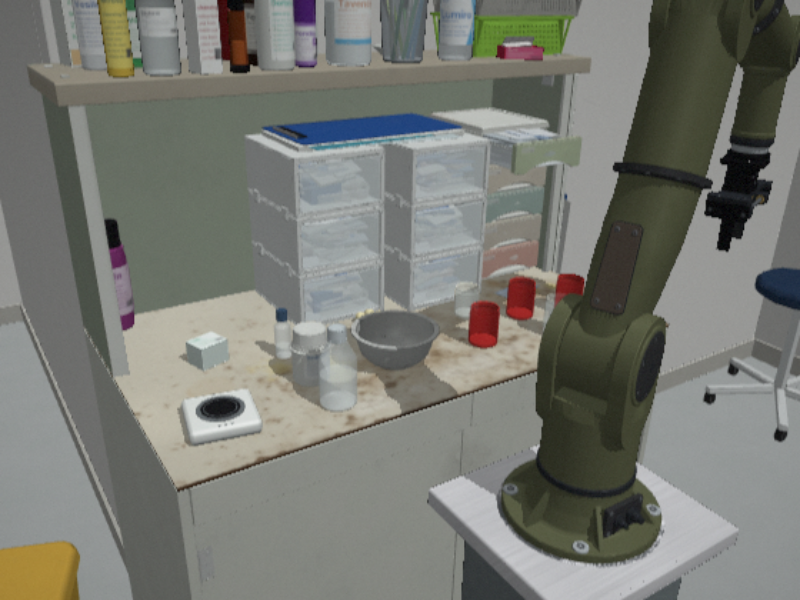

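View pics/top0.png

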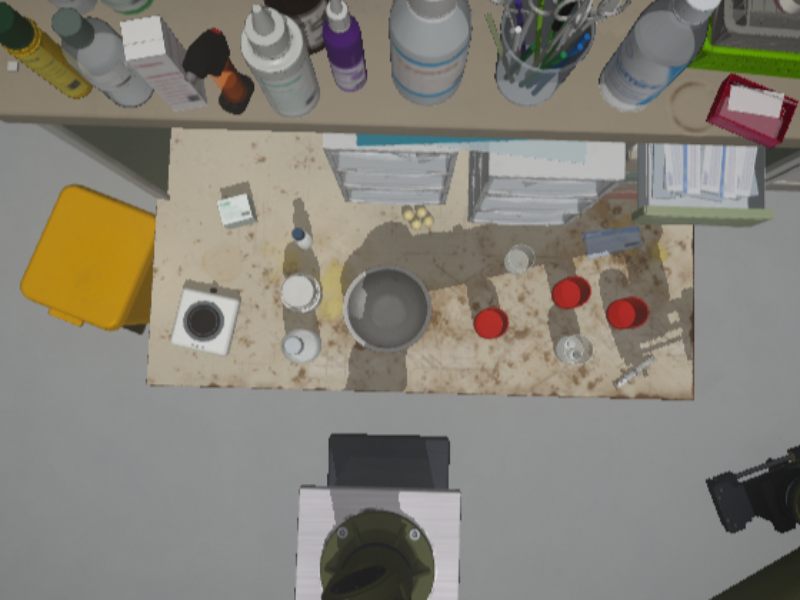

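```bash
python3 - <<'E'
import cv2
a=cv2.imread("pics/scene0.png")[240:380,420:620]; b=cv2.imread("pics/top0.png")[240:380,460:660]
a=cv2.resize(a,(400,280),interpolation=3);b=cv2.resize(b,(400,280),interpolation=3)
cv2.imwrite("pics/crop0.png",cv2.resize(cv2.hconcat([a,b]),(800,280)))
E
```

```text
(no output)
```

View pics/crop0.png

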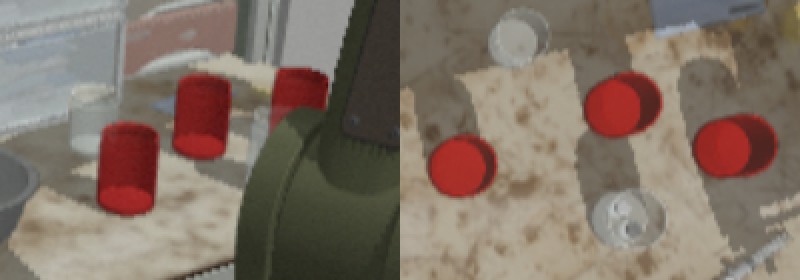

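The larger jar could be taken for any of four things in the top view: the red look-alikes at (490,322), (570,292) and (627,313), and the small clear empty jar at (518,260). The target is the clear jar with two vials inside, at (573,349), and the crop confirms this. The bowl is at (388,310), the row is at x≈300, and the reader is at (204,320).

Next I'll refine the poses by fitting silhouettes, and make a small free-space probe move so I can fit the arm kinematics.

```bash
cat >> h.py <<'E'
from scipy.optimize import minimize
import json
def sil(im,x,y,prof,z0=0):
    t=np.linspace(0,2*np.pi,40);m=np.zeros((420,560),np.uint8)
    for (r1,a),(r2,b) in zip(prof[:-1],prof[1:]):
        P=np.array([proj(im,[x+r*np.cos(s),y+r*np.sin(s),z0+z]) for r,z in((r1,a),(r2,b)) for s in t])
        h=cv2.convexHull((P*16).astype(np.int32));cv2.fillConvexPoly(m,h,1,shift=4)
    return m>0
def fit(items,prof,x0):
    "items: list of (im,mask)"
    f=lambda v:-sum((sil(i,*v,prof)&m).sum()/(sil(i,*v,prof)|m).sum() for i,m in items)
    r=minimize(f,x0,method="Nelder-Mead",options=dict(initial_simplex=np.array(x0)+[[0,0],[.02,.005],[-.005,.02]],xatol=2e-4));return r.x,-r.fun/len(items)
PROF=dict(jar=[(.03,0),(.03,.082)],small_jar=[(.027,0),(.027,.07)],bowl=[(.033,0),(.084,.075)],pot=[(.038,0),(.038,.105)],
 infusion_bottle=[(.0335,0),(.0335,.077),(.016,.1),(.016,.148)],small_bottle=[(.0165,0),(.0165,.1)],reader=None)
def log():
    s=ctrl.get_state()
    open("log.txt","a").write(json.dumps([s["joint_positions"].tolist(),s["position"].tolist(),s["tool_rot"].tolist()])+"\n");return s
E
cat > fitall.py <<'E'
from h import *
ims={c:imaging.get_image(c) for c in("top","scene")}
log()
G=dict(jar=(.432,-.365),small_jar=(.605,-.255),bowl=(.49,0),pot=(.528,.165),infusion_bottle=(.42,.165),small_bottle=(.62,.18))
for n,g in G.items():
    for cs in(["top"],["scene"]):
        its=[]
        for c in cs:
            for r in finder.trace(n,c):
                w=np.median(np.argwhere(r["region"]),axis=0)/[420,560]
                if np.hypot(*(ray(ims[c],w,.04)[:2]-g))<.06: its.append((ims[c],r["region"]));break
        if its: print(n,cs,fit(its,PROF[n],g))
# reader: dark window ellipse centre
for c in ims:
    for r in finder.trace("reader",c)[:1]:
        m=r["region"];f=cv2.cvtColor(ims[c]["frame"],cv2.COLOR_RGB2GRAY)
        h=cv2.convexHull(np.argwhere(m)[:,::-1].astype(np.int32));mm=np.zeros((420,560),np.uint8);cv2.fillConvexPoly(mm,h,1)
        d=((f<90)&(mm>0)).astype(np.uint8);k,l,st,ce=cv2.connectedComponentsWithStats(d);i=1+np.argmax(st[1:,4])
        print("reader",c,r["conf"],st[i],ray(ims[c],((ce[i][1]+.5)/420,(ce[i][0]+.5)/560),.03))
E
python3 fitall.py; python3 -m jog '[[[0,0,-1,0,8,0,8.7],[0,0,-1,0,8,0,8.7],[0,0,-1,0,8,0,8.7],[0,0,0,0,0,0,8.7]]]' && python3 -c "from h import*;log()";  python3 -m jog '[[[0,0,0,0,0,8,8.7],[0,0,0,0,0,8,8.7],[0,-3,0,0,0,8,8.7],[0,-3,0,0,0,0,8.7],[0,0,0,0,0,0,8.7]]]' && python3 -c "from h import*;log()"; cat log.txt
```

```text
jar ['top'] (array([ 0.43606779, -0.36673648]), np.float64(0.6196428571428572))
small_jar ['top'] (array([ 0.6089354 , -0.25633175]), np.float64(0.9160671462829736))
small_jar ['scene'] (array([ 0.6052858 , -0.25640317]), np.float64(0.7291666666666666))
bowl ['top'] (array([ 0.50207242, -0.00225443]), np.float64(0.9791131105398457))
bowl ['scene'] (array([0.49018324, 0.00312861]), np.float64(0.9340277777777778))
pot ['scene'] (array([0.53254895, 0.15845642]), np.float64(0.6492957746478873))
infusion_bottle ['top'] (array([0.42778613, 0.16303456]), np.float64(0.9366666666666666))
infusion_bottle ['scene'] (array([0.4308829 , 0.15538865]), np.float64(0.8678200692041522))
small_bottle ['top'] (array([0.63544669, 0.16662129]), np.float64(0.7575757575757576))
small_bottle ['scene'] (array([0.63277801, 0.16764552]), np.float64(0.6981519507186859))
reader top 0.72 [131 213  23  24 440] [0.46796117 0.35550601 0.03      ]
reader scene 0.89 [140 278  29  16 349] [0.46304625 0.35542465 0.03      ]
time: 2.3
position: [0.2222, -0.6112, 0.2482]
tool_rot: [-2.955, -0.532, -0.624]
ft_force: [-1.9, 
[... 281 characters left out ...]
687935974273176], [0.23431869549838677, -0.6063027906438413, 0.21996502069928905], [3.0882625145836733, 0.5760936889278553, -2.3643419498290856e-06]]
[[1.4658714801562973, 0.3630780297668626, -0.07548490213894245, 1.4021952968223161, -0.3845634454116463, 1.4655298244184447, 0.23777247038752589], [0.22222598564159757, -0.6111525785137905, 0.24818762368658046], [-2.955139962021366, -0.5321253335822012, -0.6240719860045764]]
[[1.412048879385421, 0.22658004514097074, -0.0370080588150949, 1.5543425347870268, -0.4059296580282946, 1.4495000979302302, -0.17403425009276166], [0.22888755603736136, -0.5456238146610534, 0.2588534749175897], [-2.925073050514148, 0.06848446341297956, -0.5726315298947738]]
```

```bash
cat > kin.py <<'E'
from h import *
import itertools
from scipy.optimize import least_squares
LO=np.array([-2.86,-.3,-1.38,.06,-1.56,.09,-2.69]);HI=np.array([2.86,2.09,1.24,2.45,4.7,2.05,2.69])
def fk(q,p,s):
    h,a,L1,b,L2,c,L3,o=p;E=np.eye
    T=np.eye(4)
    def mv(ax,ang,tr):
        nonlocal T
        M=np.eye(4);M[:3,:3]=R.from_euler(ax,ang).as_matrix();N=np.eye(4);N[:3,3]=tr;T=T@M@N
    mv('z',s[0]*q[0],[0,0,h]);mv('y',q[1],[0,0,0]);mv('z',s[1]*q[2],[a,0,L1]);mv('y',q[3],[b,0,0]);mv('z',s[2]*q[4],[0,0,L2]);mv('y',q[5],[c,0,0]);mv('z',s[3]*q[6]+o,[0,0,L3])
    return T
def fitkin():
    D=[json.loads(l) for l in open("log.txt")]
    best=None
    for s in itertools.product((-1,1),repeat=4):
        for o in(0,np.pi/2,np.pi,-np.pi/2):
            e=sum(np.linalg.norm(fk(q,[0]*7+[o],s)[:3,:3]-R.from_rotvec(r).as_matrix()) for q,_,r in D)
            if best is None or e<best[0]: best=(e,s,o)
    _,s,o=best
    # regularised towards a plain iiwa-like arm, offsets a,b,c ->0
    f=lambda v:np.concatenate([(fk(q,list(v)+[o],s)[:3,3]-x)*1000 for q,x,_ in D]+[np.array([v[1],v[3],v[5]])*20,(v-[.36,0,.45,0,.45,0,.25])*2])
    r=least_squares(f,[.36,0,.45,0,.45,0,.25])
    return best[0],s,list(r.x)+[o],np.abs(f(r.x)[:3*len(D)]).max()
if __name__=="__main__":
    e,s,p,m=fitkin();print(e,s,np.round(p,4),m)
E
python3 kin.py
```

```text
2.468764637592866e-15 (-1, -1, -1, -1) [-0.4021 -0.0155  0.5491 -0.5201  0.4194  0.0246  0.3295  1.5708] 11.293863124635095
```

```bash
L='python3 -c "from h import*;log()"'
j(){ :; }
python3 -m jog '[[[2,-2,-2,0,8,0,8.7],[2,-2,-2,0,8,0,8.7],[0,0,0,0,0,0,8.7]]]' >/dev/null; eval $L
python3 -m jog '[[[3,0,0,0,0,8,8.7],[3,0,0,0,0,8,8.7],[0,0,0,0,0,0,8.7]]]' >/dev/null; eval $L
python3 -m jog '[[[0,-3,0,8,0,0,8.7],[0,-3,0,8,0,0,8.7],[0,0,0,0,0,0,8.7]]]' >/dev/null; eval $L
python3 -m jog '[[[0,0,-3,0,8,0,8.7],[0,0,-3,0,8,0,8.7],[0,0,0,0,0,0,8.7]]]' >/dev/null; eval $L
python3 -m jog '[[[0,-3,0,-8,0,0,8.7],[0,-3,0,-8,0,0,8.7],[0,0,0,0,0,0,8.7]]]'; eval $L
cat > kin2.py <<'E'
from kin import *
S=(-1,-1,-1,-1);AX='zyzyzyz'
def rots(q):
    sg=[-1,1,-1,1,-1,1,-1];M=np.eye(3);out=[np.eye(3)]
    for i in range(7):
        M=M@R.from_euler(AX[i],sg[i]*q[i]+(np.pi/2 if i==6 else 0)).as_matrix();out.append(M)
    return out
def A(q): return np.hstack(rots(q))
def fitlin():
    D=[json.loads(l) for l in open("log.txt")]
    M=np.vstack([A(q) for q,_,_ in D]);x=np.concatenate([x for _,x,_ in D])
    lam=1e-4;t=np.linalg.solve(M.T@M+lam**2*np.eye(24),M.T@x)
    return t,np.abs(M@t-x).max(),np.linalg.svd(M)[1]
if __name__=="__main__":
    t,e,sv=fitlin();print(t.reshape(8,3).round(3),e,sv.round(3));D=[json.loads(l) for l in open("log.txt")];print(np.round(D[-1][0],2),np.round(D[-1][1],3),R.from_rotvec(D[-1][2]).as_matrix().round(2))
    # physically simple model
    for q,x,_ in D: print(np.round(x,4))
E
python3 kin2.py; python3 kin.py
```

```text
time: 4.3
position: [0.2707, -0.4388, 0.4508]
tool_rot: [-2.579, 0.622, -1.272]
ft_force: [0.7, 0.4, 2.1]
grip_width: 1.003
[[ 0.    -0.     0.125]
 [-0.    -0.008  0.125]
 [-0.    -0.008  0.234]
 [ 0.    -0.005  0.234]
 [-0.    -0.005  0.257]
 [ 0.    -0.     0.257]
 [-0.    -0.     0.186]
 [-0.    -0.     0.186]] 3.835737361068681e-08 [7.96  7.876 7.871 1.368 1.348 0.615 0.454 0.356 0.33  0.304 0.175 0.101
 0.083 0.066 0.058 0.026 0.011 0.    0.    0.    0.    0.    0.    0.   ]
[ 1.59 -0.16 -0.02  1.8  -0.92  1.52 -0.42] [ 0.271 -0.439  0.451] [[ 0.54 -0.28  0.79]
 [-0.45 -0.89 -0.01]
 [ 0.71 -0.36 -0.61]]
[ 0.2343 -0.6063  0.22  ]
[ 0.2222 -0.6112  0.2482]
[ 0.2289 -0.5456  0.2589]
[ 0.2438 -0.5191  0.3188]
[ 0.2981 -0.5295  0.3549]
[ 0.3043 -0.4754  0.3726]
[ 0.2552 -0.4988  0.4097]
[ 0.2707 -0.4388  0.4508]
8.051701934984174e-15 (-1, -1, -1, -1) [ 0.1986  0.0289  0.4596 -0.0302  0.4839  0.0076  0.3348  1.5708] 22.045717478070685
```

```bash
cat >> kin2.py <<'E'
TT,_,_=fitlin()
def fkp(q):
    r=rots(q);return A(q)@TT,r[-1]
def ori(a,p,roll=0):
    a,p=np.radians([a,p]);c,s,cp,sp=np.cos(a),np.sin(a),np.cos(p),np.sin(p)
    return np.array([[c*sp,s,c*cp],[s*sp,-c,s*cp],[cp,0,-sp]])@R.from_euler('z',roll,degrees=True).as_matrix()
def ik(pos,Rm,q0,w=.02):
    m=.03
    def f(q):
        x,M=fkp(q);return np.concatenate([(x-pos)*10,R.from_matrix(M.T@Rm).as_rotvec()*2,(q-q0)*w])
    r=least_squares(f,np.clip(q0,LO+m+.01,HI-m-.01),bounds=(LO+m,HI-m))
    x,M=fkp(r.x);return r.x,np.linalg.norm(x-pos)*1000,np.degrees(np.linalg.norm(R.from_matrix(M.T@Rm).as_rotvec()))
def grasp(pt,a,p,d=.003): # tcp so that grasp point (d ahead) lies on pt
    M=ori(a,p);return np.array(pt)-d*M[:,2],M
E
cat > plan.py <<'E'
from kin2 import *
im=imaging.get_image("top")
for v in[(.436,-.367),(.43,-.365),(.44,-.36)]:
    m=np.argwhere(sil(im,*v,PROF["jar"]));print(v,(m.min(0)*800/560).round(),(m.max(0)*800/560).round(),"target rows 334-365 cols 556-593")
q0=ctrl.get_state()["joint_positions"]
jar=[.436,-.367]
for p in(20,30,40,50):
    for a in(-20,0,20,40,60,80):
        o=[]
        for pt in([*jar,.05],[*jar,.2],[.466,.355,.095],[.466,.355,.25]):
            best=min((ik(*grasp(pt,a,p),q0=np.array(s),w=.005) for s in(q0,[1,.3,0,1.8,-1.3,1.2,0],[-.3,.3,0,1.8,-1,1.2,0],[-.3,.3,-.6,1.8,1,1.2,0])),key=lambda r:r[1]+r[2])
            o.append(f"{best[1]+best[2]:5.1f} q5={best[0][4]:5.2f} q7={best[0][6]:5.2f}")
        print(p,a,o)
E
python3 plan.py
```

```text
(0.436, -0.367) [331. 554.] [363. 596.] target rows 334-365 cols 556-593
(0.43, -0.365) [334. 553.] [367. 594.] target rows 334-365 cols 556-593
(0.44, -0.36) [330. 550.] [361. 591.] target rows 334-365 cols 556-593
20 -20 [' 21.6 q5=-1.53 q7= 1.44', ' 24.3 q5=-1.53 q7= 0.45', '  0.0 q5= 1.47 q7= 2.10', '  0.0 q5= 1.36 q7= 2.41']
20 0 ['  0.0 q5=-1.53 q7= 1.23', '  0.0 q5=-1.53 q7= 0.79', ' 56.9 q5= 0.48 q7=-2.66', ' 50.5 q5= 0.59 q7=-2.66']
20 20 ['  0.0 q5=-1.34 q7= 1.08', '  0.0 q5=-1.28 q7= 0.79', ' 46.1 q5= 0.65 q7=-2.66', ' 52.3 q5= 0.79 q7=-2.66']
20 40 ['  0.0 q5=-1.05 q7= 0.99', '  0.0 q5=-1.06 q7= 0.78', ' 47.6 q5=-1.53 q7=-0.07', ' 45.7 q5=-1.53 q7= 0.09']
20 60 ['  0.0 q5=-0.83 q7= 0.95', '  0.0 q5=-0.87 q7= 0.79', ' 16.1 q5=-1.53 q7= 1.26', ' 12.0 q5=-1.53 q7= 0.46']
20 80 ['  0.0 q5=-0.24 q7= 0.67', '  0.0 q5=-0.39 q7= 0.57', '  0.0 q5=-1.52 q7= 1.06', '  0.0 q5=-1.44 q7= 0.65']
30 -20 [' 16.9 q5=-1.53 q7= 0.98', '  7.7 q5=-1.53 q7= 0.30', '  0.0 q5= 1.38 q7= 2.24', '  0.0 q5= 1.21 q7= 2.56']
30 0 ['  0.0 q5=-1.53 q7= 1.00', '  0.0 q5=-1.34 q7= 0.53', ' 45.4 q5= 0.43 q7
[... 1175 characters left out ...]
q7= 0.16']
50 -20 ['  0.0 q5=-1.26 q7= 0.08', '  0.0 q5=-0.81 q7=-0.48', '  0.0 q5= 1.12 q7= 2.58', ' 15.0 q5= 1.10 q7= 2.66']
50 0 ['  0.0 q5=-1.11 q7= 0.33', '  0.0 q5=-0.80 q7=-0.09', ' 27.4 q5= 0.32 q7=-2.66', '  2.8 q5= 0.37 q7=-2.66']
50 20 ['  0.0 q5=-0.94 q7= 0.50', '  0.0 q5=-0.78 q7= 0.21', '  2.7 q5= 0.65 q7=-2.66', '  0.0 q5= 0.39 q7=-2.33']
50 40 ['  0.0 q5=-0.78 q7= 0.65', '  0.0 q5=-0.71 q7= 0.44', '  0.0 q5=-0.29 q7=-1.30', '  9.0 q5=-0.12 q7=-1.46']
50 60 ['  0.0 q5=-0.63 q7= 0.78', '  0.0 q5=-0.60 q7= 0.63', '  0.0 q5=-1.00 q7=-0.16', '  0.0 q5=-0.66 q7=-0.58']
50 80 ['  0.0 q5=-0.47 q7= 0.93', '  0.0 q5=-0.48 q7= 0.82', '  0.0 q5=-0.97 q7= 0.20', '  0.0 q5=-0.75 q7=-0.15']
```

```bash
cat >> kin2.py <<'E'
def rows(pos,M,n=None,st=None):
    s=st or ctrl.get_state();R0=R.from_rotvec(s["tool_rot"]).as_matrix()
    w=R.from_matrix(R0.T@M).as_rotvec(degrees=True);b=R0.T@(np.array(pos)-s["position"])*100
    n=n or int(np.ceil(max(np.abs(w).max()/8,np.abs(b).max()/4,1)))
    r=R.from_rotvec(w/n,degrees=True);S=sum(((r**k).as_matrix() for k in range(n)),np.zeros((3,3)))
    print("n",n,"row",np.linalg.solve(S,b).round(2),(w/n).round(2),"| total",b.round(2),w.round(1),"q",s["joint_positions"].round(2),"F",s["ft_force"].round(1))
E
python3 - <<'E'
from kin2 import *
ims={c:imaging.get_image(c) for c in("scene","top")}
for c in ims:
    for r in finder.trace("jar",c):
        w=np.median(np.argwhere(r["region"]),axis=0)/[420,560];w=ray(ims[c],w,.041)[:2]
        print(c,round(r["conf"],2),w.round(3),fit([(ims[c],r["region"])],PROF["jar"],w))
pt=np.array([.433,-.366,.048]);a,p=20,40
P,M=grasp(pt,a,p,.006)
rows(P-M[:,2]*.12,M)
q=ctrl.get_state()["joint_positions"]
for P1 in(P-M[:,2]*.12,P): q,e1,e2=ik(P1,M,q);print(q.round(2),e1,e2)
for a2,p2,rl in((40,40,0),(40,10,0),(40,10,90),(40,10,170),(60,10,0),(60,10,170),(60,0,150)):
    x=ik(np.array([.5,0,.17]),ori(a2,p2,rl),q);print(a2,p2,rl,x[0].round(2),x[1:])
E
```

```text
scene 0.88 [ 0.477 -0.205] (array([ 0.48345063, -0.20731472]), np.float64(0.8545454545454545))
scene 0.7 [ 0.541 -0.356] (array([ 0.54527826, -0.3590334 ]), np.float64(0.8143322475570033))
scene 0.63 [0.648 0.163] (array([0.64642893, 0.15235223]), np.float64(0.40335051546391754))
scene 0.46 [ 0.553 -0.483] (array([ 0.62235537, -0.52849769]), np.float64(0.07633587786259542))
scene 0.44 [ 0.496 -0.403] (array([ 0.534515  , -0.43229167]), np.float64(0.1474036850921273))
top 0.9 [ 0.547 -0.361] (array([ 0.54653777, -0.35692382]), np.float64(0.85))
top 0.79 [ 0.482 -0.203] (array([ 0.4812539 , -0.20246032]), np.float64(0.8368200836820083))
top 0.78 [ 0.509 -0.471] (array([ 0.50915481, -0.46653039]), np.float64(0.8498349834983498))
top 0.67 [ 0.437 -0.371] (array([ 0.43510029, -0.36679433]), np.float64(0.8543516873889876))
n 7 row [-2.87  0.32  3.61] [ 2.08 -0.89 -5.78] | total [-19.87   5.57  24.87] [ 14.6  -6.2 -40.4] q [ 1.59 -0.14 -0.02  1.8  -0.92  1.52 -0.42] F [ 0.3  0.  -0.6]
[ 1.52  0.25 -0.17  2.03 -0.9   1.2   0.63] 0.012059242054495708 0.009360880910412954
[ 1.41  0.38 -0.25  2
[... 201 characters left out ...]
 0.85 -1.33  2.42 -1.03  0.69  0.87] (np.float64(2.7009352653690746), np.float64(1.4366375986831224))
40 10 90 [ 1.97  0.75 -1.27  2.42 -1.14  0.78 -0.62] (np.float64(2.771286247219912), np.float64(1.4673305131202095))
40 10 170 [ 1.94  0.7  -1.23  2.42 -1.19  0.82 -1.99] (np.float64(2.8203471721845546), np.float64(1.487967814493361))
60 10 0 [ 1.27  0.49 -0.59  2.18 -1.15  1.31  0.96] (np.float64(0.0020029486343684376), np.float64(0.0029268195865875123))
60 10 170 [ 1.06  0.44 -0.36  2.19 -1.22  1.4  -1.96] (np.float64(0.024188185724253), np.float64(0.02002125497165476))
60 0 150 [ 1.1   0.61 -0.39  2.17 -1.25  1.48 -1.49] (np.float64(0.019294539594380624), np.float64(0.015483079727298413))
```

```bash
python3 -m jog '[[[-2.87,0.32,3.6,2.1,-0.9,-5.8,8.7],[-2.87,0.32,3.6,2.1,-0.9,-5.8,8.7],[-2.87,0.32,3.6,2.1,-0.9,-5.8,8.7],[-2.87,0.32,3.6,2.1,-0.9,-5.8,8.7],[-2.87,0.32,3.6,2.1,-0.9,-5.8,8.7],[-2.87,0.32,3.6,2.1,-0.9,-5.8,8.7],[-2.87,0.32,3.6,2.1,-0.9,-5.8,8.7],[0,0,0,0,0,0,8.7],[0,0,0,0,0,0,8.7]]]'
cat > pre.py <<'E'
from kin2 import *
import sys
pt=np.array([.435,-.367,.048]);P,M=grasp(pt,20,40,.006)
rows(P-M[:,2]*float(sys.argv[1]),M)
E
python3 pre.py .12; python3 - <<'E'
from h import *
im=imaging.get_image("top");cv2.imwrite("pics/t1.png",cv2.resize(im["frame"][190:290,340:480,::-1],(800,571),interpolation=2))
E
```

```text
time: 5.45
position: [0.3424, -0.3987, 0.13]
tool_rot: [-2.675, -0.473, -1.249]
ft_force: [-0.2, -0.2, 0.4]
grip_width: 1.002
n 1 row [0.01 0.18 0.17] [-0.27 -0.11 -0.08] | total [0.01 0.18 0.17] [-0.3 -0.1 -0.1] q [ 1.47  0.25 -0.11  2.03 -0.91  1.22  0.63] F [-0.2 -0.2  0.4]
```

View pics/t1.png

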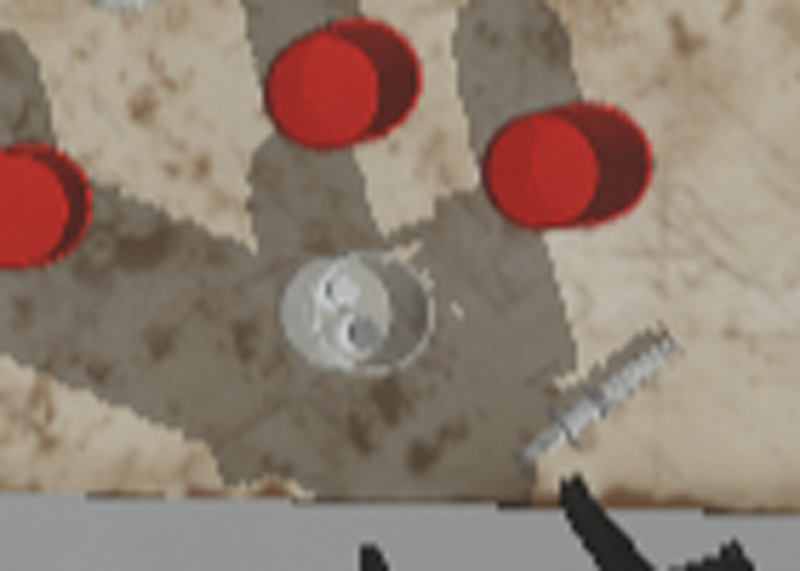

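The crop shows the jar with its vials at about (357,313). The open fingers wait outside it at (370,555) and (570,485), in line for the approach.

```bash
python3 -m jog '[[[0,0.18,3,-0.3,-0.1,-0.1,8.7],[0,0,3,0,0,0,8.7],[0,0,3,0,0,0,8.7],[0,0,2,0,0,0,8.7],[0,0,1.2,0,0,0,8.7],[0,0,0,0,0,0,8.7]]]'; python3 pre.py 0
python3 - <<'E'
from h import *
im=imaging.get_image("top");cv2.imwrite("pics/t2.png",cv2.resize(im["frame"][190:290,340:480,::-1],(800,571),interpolation=2))
E
```

```text
time: 6.1
position: [0.4315, -0.3693, 0.054]
tool_rot: [-2.685, -0.481, -1.252]
ft_force: [-1.1, 0.5, -0.4]
grip_width: 0.999
n 1 row [-0.2 -0.1  0.1] [0.22 0.07 0.43] | total [-0.2 -0.1  0.1] [0.2 0.1 0.4] q [ 1.36  0.37 -0.21  2.08 -1.04  0.97  0.7 ] F [-1.1  0.5 -0.4]
```

View pics/t2.png

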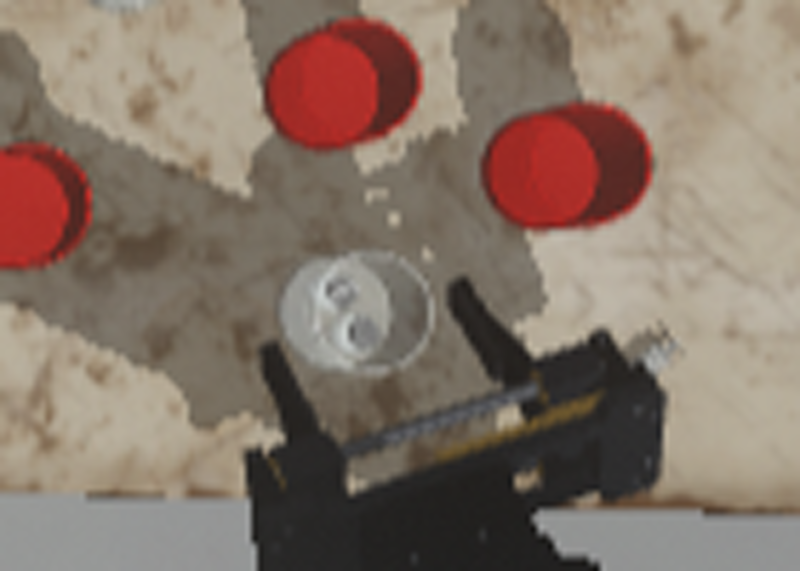

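```bash
python3 - <<'E'
from kin2 import *
im=imaging.get_image("top");s=ctrl.get_state();M=R.from_rotvec(s["tool_rot"]).as_matrix()
f=lambda X:((proj(im,X)-[340,190])*5.714).round()
for y in(-.0435,.0435,0): print(f(s["position"]+M@[0,y,.022]),f(s["position"]+M@[0,y,0]))
for z in(0,.048,.082): print(z,f([.435,-.367,z]))
E
```

```text
[264. 312.] [281. 345.]
[433. 255.] [452. 288.]
[348. 283.] [367. 316.]
0 [332. 307.]
0.048 [356. 307.]
0.082 [374. 307.]
```

The picture shows the fingertips at (270,350) and (460,285), about 14 mm short of where a rigid model puts them, probably because the linkage draws them back when open. I'll go 13 mm deeper along the fingers and then close.

```bash
python3 -m jog '[[[0,0,0.7,0,0,0,8.7],[0,0,0.6,0,0,0,8.7],[0,0,0,0,0,0,8.7]]]' 20; python3 -m jog '[[[0,0,0,0,0,0,4.5],[0,0,0,0,0,0,4.5],[0,0,0,0,0,0,4.5],[0,0,0,0,0,0,4.5],[0,0,0,0,0,0,4.5],[0,0,0,0,0,0,4.5],[0,0,0,0,0,0,4.5],[0,0,0,0,0,0,4.5]]]' 20
python3 - <<'E'
from h import *
im=imaging.get_image("top");cv2.imwrite("pics/t3.png",cv2.resize(im["frame"][190:290,340:480,::-1],(800,571),interpolation=2))
E
```

```text
time: 6.5
position: [0.4406, -0.3652, 0.0444]
tool_rot: [-2.684, -0.481, -1.251]
ft_force: [-0.7, -0.3, -0.4]
grip_width: 1.001
time: 7.3
position: [0.4404, -0.3661, 0.0447]
tool_rot: [-2.685, -0.48, -1.251]
ft_force: [-0.4, -0.5, 0.1]
grip_width: 0.683
```

View pics/t3.png

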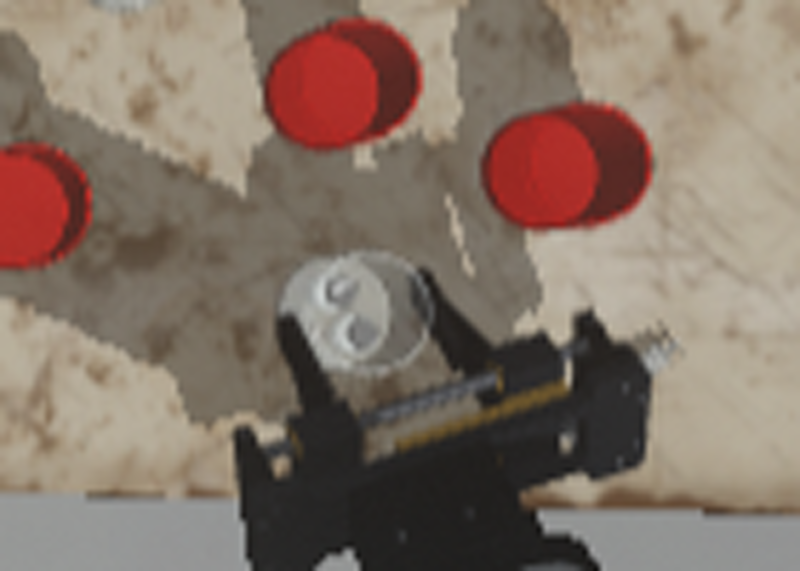

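Opening reads 59.4 mm, so it's on the jar's full diameter, but the tips are only just past the axis. I'll reopen a little and go deeper.

```bash
python3 -m jog '[[[0,0,0,0,0,0,7.4],[0,0,0,0,0,0,7.4],[0,0,0,0,0,0,7.4],[0.3,0,0.4,0,0,0,7.4],[0.3,0,0.4,0,0,0,7.4],[0,0,0,0,0,0,7.4]]]' 20; python3 -m jog '[[[0,0,0,0,0,0,4.5],[0,0,0,0,0,0,4.5],[0,0,0,0,0,0,4.5],[0,0,0,0,0,0,4.5],[0,0,0,0,0,0,4.5],[0,0,0,0,0,0,4.5]]]' 25
python3 - <<'E'
from h import *
im=imaging.get_image("top");cv2.imwrite("pics/t4.png",cv2.resize(im["frame"][190:290,340:480,::-1],(800,571),interpolation=2))
E
```

```text
time: 7.95
position: [0.4506, -0.3612, 0.0441]
tool_rot: [-2.683, -0.482, -1.251]
ft_force: [-1.3, -0.1, -0.3]
grip_width: 0.849
time: 8.55
position: [0.4497, -0.3626, 0.044]
tool_rot: [-2.685, -0.48, -1.251]
ft_force: [0.2, -0.4, -0.9]
grip_width: 0.677
```

View pics/t4.png

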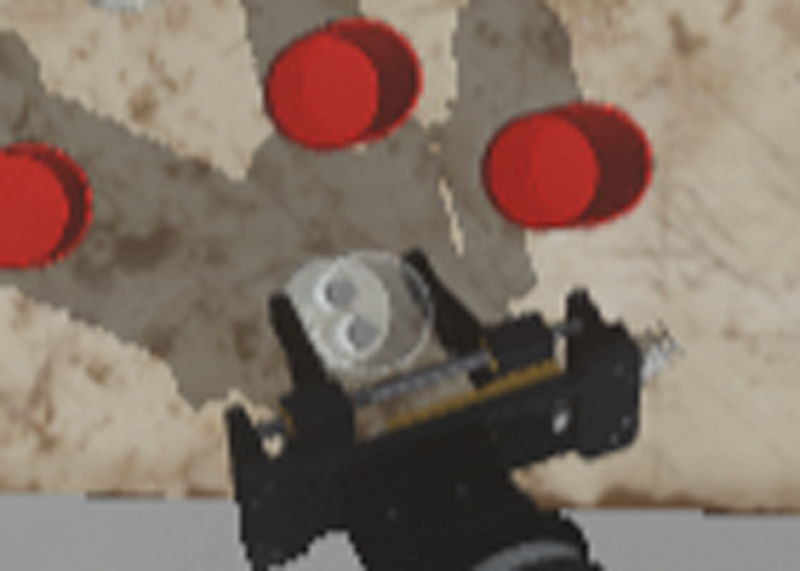

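```bash
python3 -m jog '[[[0.8,0,-0.65,0,0,0,4.5],[2.3,0,-1.9,0,0,0,4.5],[2.3,0,-1.9,0,0,0,4.5],[2.3,0,-1.9,0,0,0,4.5],[2.3,0,-1.9,0,0,0,4.5],[2.3,0,-1.9,0,0,0,4.5],[2.3,0,-1.9,0,0,0,4.5],[0,0,0,0,0,0,4.5],[0,0,0,0,0,0,4.5]]]' 25
cat > jv.py <<'E'
from kin2 import *
# jar measured, relative to the tool (assuming upright)
s=ctrl.get_state();M=R.from_rotvec(s["tool_rot"]).as_matrix();z=s["position"][2]-.044
for c in("top","scene"):
    im=imaging.get_image(c)
    for r in finder.trace("jar",c):
        w=np.median(np.argwhere(r["region"]),axis=0)/[420,560];w=ray(im,w,z+.041)[:2]
        if np.hypot(*(w-s["position"][:2]))<.06:
            pr=[(.03,z),(.03,z+.082)];v=fit([(im,r["region"])],pr,w);print(c,round(r["conf"],2),v,"rel tool cm",(M.T@(np.r_[v[0],z]-s["position"])*100).round(2))
E
python3 jv.py
python3 - <<'E'
from kin2 import *
q=ctrl.get_state()["joint_positions"]
for a in(60,75):
    P=np.array([.49,-.0,.22]);rows(P,ori(a,40),12)
    qq=q
    for p,rl,z in((40,0,.22),(25,0,.22),(10,0,.22),(10,60,.2),(10,120,.18),(10,170,.17)):
        qq,e,f=ik(np.array([.5,0,z]),ori(a,p,rl),qq);print(a,p,rl,qq.round(2),round(e+f,2))
E
```

```text
time: 9.5
position: [0.4507, -0.36, 0.2334]
tool_rot: [-2.686, -0.482, -1.25]
ft_force: [-0.7, 1.6, -2.0]
grip_width: 0.679
top 0.74 (array([ 0.43525598, -0.36122165]), np.float64(0.6599749058971142)) rel tool cm [-4.32 -0.45  1.7 ]
n 12 row [ 1.32 -2.19  1.71] [ 2.56  0.02 -2.13] | total [  9.57 -32.41  12.95] [ 30.7   0.2 -25.5] q [ 1.33  0.09 -0.21  1.97 -0.94  1.18  0.34] F [-0.2 -0.3 -2. ]
60 40 0 [ 1.05 -0.   -0.5   2.1  -0.94  1.26  0.43] 0.0
60 25 0 [ 1.12  0.14 -0.47  2.16 -1.11  1.34  0.68] 0.01
60 10 0 [ 1.17  0.35 -0.47  2.18 -1.21  1.43  0.9 ] 0.01
60 10 60 [ 1.1   0.38 -0.4   2.18 -1.22  1.43 -0.1 ] 0.02
60 10 120 [ 1.02  0.41 -0.32  2.19 -1.23  1.43 -1.1 ] 0.02
60 10 170 [ 0.97  0.43 -0.26  2.19 -1.25  1.44 -1.95] 0.01
n 12 row [ 1.51 -1.95  1.94] [ 3.51  0.02 -2.93] | total [  9.57 -32.41  12.95] [ 42.2   0.2 -35.2] q [ 1.33  0.09 -0.21  1.97 -0.94  1.18  0.34] F [-0.2 -0.3 -2. ]
75 40 0 [ 1.    0.16 -0.52  1.94 -0.78  1.38  0.51] 0.0
75 25 0 [ 1.07  0.32 -0.51  1.96 -0.91  1.45  0.68] 0.0
75 10 0 [ 1.12  0.5  -0.52  1.97 -1.    1.53  0.82] 0.0
75 10 60 [ 1.01  0.52 -0.39  1.97 -1.03  1.55 -0.17] 0.01
75 10 120 [ 0.91  0.54 -0.27  1.98 -1.06  1.57 -1.16] 0.01
75 10 170 [ 0.83  0.54 -0.18  1.98 -1.08  1.59 -2.  ] 0.01
```

```bash
cat > pour.py <<'E'
from kin2 import *
r=np.array([-.0433,0,.0168]);u=np.array([.766,0,-.643]);B=np.array([.498,-.001])
def tgt(a,p,rl,zm,off):
    M=ori(a,p,rl);U=M@u;m=M@(r+.082*u)
    h=U[:2]/np.linalg.norm(U[:2]);mouth=np.r_[B-off*h,zm]
    P=mouth-m;print("tilt",np.degrees(np.arccos(U[2])).round(1),"u",U.round(2),"TCP",P.round(3),"low lip",round(zm-.03*np.sqrt(1-U[2]**2),3),"ik",*ik(P,M,ctrl.get_state()["joint_positions"]))
    return P,M
E
python3 - <<'E'
from pour import *
for rl in(140,165): P,M=tgt(75,10,rl,.14,.025)
M=ori(75,40);rows([P[0],P[1],.24],M,12)
E
```

```text
tilt 117.8 u [ 0.29 -0.84 -0.47] TCP [0.488 0.063 0.148] low lip 0.113 ik [ 0.87439528  0.54083539 -0.32179956  2.08936296 -1.10943794  1.45724878
 -1.43165556] 0.013829628121147311 0.012604679557693559
tilt 128.1 u [-0.01 -0.79 -0.62] TCP [0.503 0.063 0.152] low lip 0.116 ik [ 0.83084697  0.54482327 -0.29546302  2.06089482 -1.13071154  1.46519228
 -1.88401002] 0.01754630850575816 0.015856452687712925
n 12 row [ 1.94 -2.25  2.19] [ 3.51  0.02 -2.93] | total [ 13.31 -37.83  14.25] [ 42.2   0.2 -35.2] q [ 1.33  0.09 -0.21  1.97 -0.94  1.18  0.34] F [-0.2 -0.3 -2. ]
```

```bash
python3 -m jog '[[[1.9,-2.25,2.2,3.5,0,-2.9,4.5],[1.9,-2.25,2.2,3.5,0,-2.9,4.5],[1.9,-2.25,2.2,3.5,0,-2.9,4.5],[1.9,-2.25,2.2,3.5,0,-2.9,4.5],[1.9,-2.25,2.2,3.5,0,-2.9,4.5],[1.9,-2.25,2.2,3.5,0,-2.9,4.5],[1.9,-2.25,2.2,3.5,0,-2.9,4.5],[1.9,-2.25,2.2,3.5,0,-2.9,4.5],[1.9,-2.25,2.2,3.5,0,-2.9,4.5],[1.9,-2.25,2.2,3.5,0,-2.9,4.5],[1.9,-2.25,2.2,3.5,0,-2.9,4.5],[1.9,-2.25,2.2,3.5,0,-2.9,4.5]]]' 25
python3 -m jog '[[[0,0,0,0,0,0,4.5],[0,0,0,0,0,0,4.5]]]' 25
python3 jv.py; python3 - <<'E'
from pour import *
P,M=tgt(75,10,165,.14,.025);print("pitch"); rows([P[0],P[1],.20],ori(75,10))
E
```

```text
time: 10.9
position: [0.5032, 0.0626, 0.2355]
tool_rot: [-1.956, -1.493, -0.904]
ft_force: [0.7, 0.5, -1.0]
grip_width: 0.679
time: 11.1
position: [0.5035, 0.0618, 0.2355]
tool_rot: [-1.958, -1.492, -0.905]
ft_force: [0.7, -1.1, -1.1]
grip_width: 0.681
top 0.92 (array([0.49824605, 0.05050286]), np.float64(0.49056603773584906)) rel tool cm [-4.15 -0.2   1.91]
scene 0.75 (array([0.49466713, 0.04884386]), np.float64(0.7100656455142232)) rel tool cm [-4.32 -0.5   1.71]
tilt 128.1 u [-0.01 -0.79 -0.62] TCP [0.503 0.063 0.152] low lip 0.116 ik [ 0.82493387  0.54388365 -0.28886115  2.06109063 -1.13294146  1.46772964
 -1.88261375] 0.017236044687353142 0.015869640361411485
pitch
n 4 row [-0.76 -0.04  0.5 ] [ 0.1   7.56 -0.09] | total [-2.58 -0.15  2.52] [ 0.4 30.2 -0.4] q [ 0.96  0.08 -0.57  1.99 -0.85  1.33  0.43] F [ 0.6  1.  -2.3]
```

```bash
python3 -m jog '[[[-1.2,-0.04,0.55,0.1,7.5,-0.1,4.5],[-1.2,-0.04,0.6,0.1,7.5,-0.1,4.5],[-1.2,-0.04,0.7,0.1,7.5,-0.1,4.5],[-1.2,-0.04,0.6,0.1,7.5,-0.1,4.5],[0,0,0,0,0,0,4.5]]]' 25
python3 -m jog '[[[0,0,0,0,0,8.2,4.5],[0,0,0,0,0,8.2,4.5],[0,0,0,0,0,8.2,4.5],[0,0,0,0,0,8.2,4.5],[0,0,0,0,0,8.2,4.5],[0,0,0,0,0,8.2,4.5],[0,0,0,0,0,8.2,4.5],[0,0,0,0,0,8.2,4.5],[0,0,0,0,0,8.2,4.5],[0,0,0,0,0,8.2,4.5],[0,0,0,0,0,0,4.5]]]' 25
python3 -c "
from pour import *
P,M=tgt(75,10,165,.145,.025);rows(P,M)"
```

```text
time: 11.8
position: [0.5, 0.0584, 0.1762]
tool_rot: [-1.546, -1.166, -1.287]
ft_force: [-1.0, 1.0, -1.5]
grip_width: 0.68
time: 12.9
position: [0.5028, 0.0594, 0.1854]
tool_rot: [-1.761, 0.101, -0.295]
ft_force: [-0.6, -0.3, -1.2]
grip_width: 0.68
tilt 128.1 u [-0.01 -0.79 -0.62] TCP [0.503 0.063 0.157] low lip 0.121 ik [ 0.78283837  0.52726506 -0.24197041  2.06327464 -1.1500969   1.49049741
 -1.88132751] 0.010998762233435834 0.009981136352310654
n 11 row [0.13 0.24 0.08] [ 0.05 -0.02  7.58] | total [-0.42  2.66  0.84] [ 0.6 -0.2 83.4] q [ 0.91  0.48 -0.38  2.06 -1.11  1.47 -0.51] F [-0.6 -0.3 -1.2]
```

```bash
python3 -m jog '[[[0.1,0.24,0.08,0,0,7.6,4.5],[0.1,0.24,0.08,0,0,7.6,4.5],[0.1,0.24,0.08,0,0,7.6,4.5],[0.1,0.24,0.08,0,0,7.6,4.5],[0.1,0.24,0.08,0,0,7.6,4.5],[0.1,0.24,0.08,0,0,7.6,4.5],[0.1,0.24,0.08,0,0,7.6,4.5],[0.1,0.24,0.08,0,0,7.6,4.5],[0.1,0.24,0.08,0,0,7.6,4.5],[0.1,0.24,0.08,0,0,7.6,4.5],[0.1,0.24,0.08,0,0,7.6,4.5],[0,0,0,0,0,0,4.5]]]' 25
python3 -m jog '[[[0,0,0,0,0,0,4.5],[0,0,0,0,0,0,4.5],[0,0,0,0,0,0,4.5],[0,0,0,0,0,0,4.5]]]' 25
python3 - <<'E'
from pour import *
P,M=tgt(75,10,165,.145,.025);rows(P,M)
o=[]
for c in("scene","top"):
    im=imaging.get_image(c)
    for r in finder.trace("vial_1",c): print(c,r["conf"],np.round(r["point"],3),ray(im,r["point"],.02).round(3))
    x,y=proj(im,[.5,.0,.08]).astype(int);f=im["frame"][max(0,y-55):max(0,y-55)+110,x-55:x+55,::-1];o.append(cv2.resize(f,(400,400),interpolation=2))
cv2.imwrite("pics/p1.png",cv2.hconcat(o))
E
```

```text
time: 14.1
position: [0.5001, 0.0645, 0.1575]
tool_rot: [-1.283, 1.285, 0.761]
ft_force: [0.7, -0.3, -1.1]
grip_width: 0.68
time: 14.5
position: [0.4998, 0.0645, 0.1561]
tool_rot: [-1.279, 1.286, 0.765]
ft_force: [-0.3, 0.3, -1.5]
grip_width: 0.677
tilt 128.1 u [-0.01 -0.79 -0.62] TCP [0.503 0.063 0.157] low lip 0.121 ik [ 0.77949261  0.52678719 -0.23827502  2.06333491 -1.15120474  1.49186588
 -1.88084896] 0.00010090542926058587 7.206753673809811e-05
n 1 row [-0.   -0.4  -0.11] [ 0.2  -0.2  -0.44] | total [-0.   -0.4  -0.11] [ 0.2 -0.2 -0.4] q [ 0.78  0.52 -0.24  2.07 -1.15  1.49 -1.89] F [-0.3  0.3 -1.5]
```

View pics/p1.png

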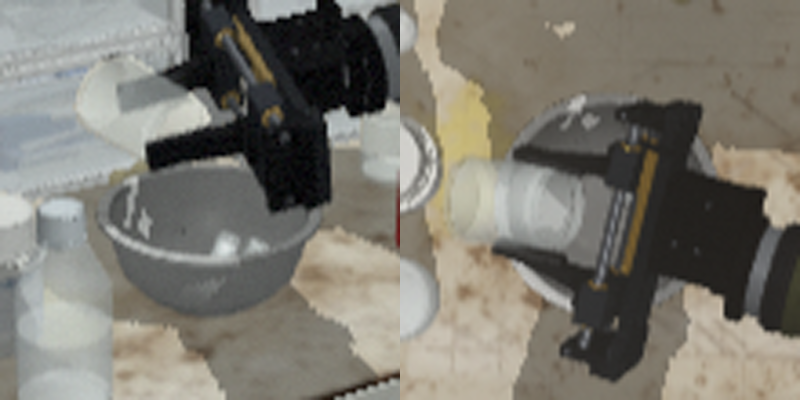

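The pour worked. In the scene crop both vials lie in the bowl, at about (228,242) and (258,245), and the jar is empty. Next I'll raise it and unroll it.

```bash
python3 -m jog '[[[-2,0.6,0.4,0,0,0,4.5],[-3,0.8,0.5,0,0,0,4.5],[-3,0.8,0.5,0,0,0,4.5],[-3,0.8,0.5,0,0,0,4.5],[0,0,0,0,0,-8.2,4.5],[0,0,0,0,0,-8.2,4.5],[0,0,0,0,0,-8.2,4.5],[0,0,0,0,0,-8.2,4.5],[0,0,0,0,0,-8.2,4.5],[0,0,0,0,0,-8.2,4.5],[0,0,0,0,0,-8.2,4.5],[0,0,0,0,0,-8.2,4.5]]]' 25
python3 -c "
from kin2 import *
rows([.5,.05,.27],ori(75,10,75))"
python3 -m jog '[[[0,0,0,0,0,-8.2,4.5],[0,0,0,0,0,-8.2,4.5],[0,0,0,0,0,-8.2,4.5],[0,0,0,0,0,-8.2,4.5],[0,0,0,0,0,-8.2,4.5],[0,0,0,0,0,-8.2,4.5],[0,0,0,0,0,-8.2,4.5],[0,0,0,0,0,-8.2,4.5],[0,0,0,0,0,-8.2,4.5],[0,0,0,0,0,-8.2,4.5],[0,0,0,0,0,-8.2,4.5],[0,0,0,0,0,-8.2,4.5]]]' 25
python3 -c "
from kin2 import *
rows([.49,.04,.28],ori(77,40))"
```

```text
time: 15.9
position: [0.4542, 0.1143, 0.25]
tool_rot: [-1.71, 0.37, -0.067]
ft_force: [-0.9, 0.4, -0.6]
grip_width: 0.677
n 4 row [ 1.53 -0.28 -1.33] [ 0.06  0.05 -6.14] | total [ 5.81 -2.07 -5.32] [  0.2   0.2 -24.6] q [ 0.83  0.23 -0.33  2.21 -1.21  1.55 -0.87] F [-0.9  0.4 -0.6]
time: 17.1
position: [0.4542, 0.1143, 0.25]
tool_rot: [-1.553, -1.17, -1.277]
ft_force: [-0.4, 0.4, -1.0]
grip_width: 0.681
n 4 row [ 0.14  1.32 -1.77] [ 0.34 -7.45 -0.49] | total [ 1.95  5.33 -6.7 ] [  1.4 -29.8  -2. ] q [ 0.91  0.24 -0.41  2.21 -1.2   1.53  0.84] F [-0.4  0.4 -1. ]
```

```bash
python3 -m jog '[[[1,0.7,-1,0.3,-7.4,-0.5,4.5],[1,0.7,-1,0.3,-7.4,-0.5,4.5],[1,0.7,-1,0.3,-7.4,-0.5,4.5],[1,0.7,-1,0.3,-7.4,-0.5,4.5],[0,0,0,0,0,0,4.5]]]' 25
python3 - <<'E'
from kin2 import *
s=ctrl.get_state();q=s["joint_positions"]
h=np.array([np.cos(np.radians(80)),np.sin(np.radians(80))])
W=np.array([.466,.3555]);T=W+.015*h
for z in(.27,.15,.089): q,e,f=ik(np.r_[T,z],ori(80,40),q);print(q.round(2),e,f)
rows(np.r_[T,.26],ori(80,40),10)
E
```

```text
time: 17.6
position: [0.4789, 0.0872, 0.3062]
tool_rot: [-1.917, -1.533, -0.9]
ft_force: [0.7, 0.2, -0.5]
grip_width: 0.676
[ 0.56 -0.09 -0.79  2.05 -1.05  1.03  0.11] 0.008497326604356191 0.003283556569619686
[ 0.51  0.13 -0.81  2.17 -1.09  0.78  0.33] 0.006713605870902112 0.0035733926175531786
[ 0.49  0.28 -0.8   2.2  -1.12  0.65  0.47] 0.004358045498963082 0.00273360265683727
n 10 row [ 1.42 -0.67  2.4 ] [ 0.25  0.   -0.15] | total [14.1  -7.37 23.89] [ 2.5  0.  -1.5] q [ 0.83 -0.05 -0.44  1.96 -0.89  1.47  0.38] F [ 0.7  0.2 -0.5]
```

```bash
python3 -m jog '[[[1.4,-0.67,2.4,0.25,0,-0.15,4.5],[1.4,-0.67,2.4,0.25,0,-0.15,4.5],[1.4,-0.67,2.4,0.25,0,-0.15,4.5],[1.4,-0.67,2.4,0.25,0,-0.15,4.5],[1.4,-0.67,2.4,0.25,0,-0.15,4.5],[1.4,-0.67,2.4,0.25,0,-0.15,4.5],[1.4,-0.67,2.4,0.25,0,-0.15,4.5],[1.4,-0.67,2.4,0.25,0,-0.15,4.5],[1.4,-0.67,2.4,0.25,0,-0.15,4.5],[1.4,-0.67,2.4,0.25,0,-0.15,4.5],[0,0,0,0,0,0,4.5],[0,0,0,0,0,0,4.5]]]' 25
cat > rd.py <<'E'
from kin2 import *
import sys
h=np.array([np.cos(np.radians(80)),np.sin(np.radians(80))]);T=np.array([.466,.3555])+.015*h
rows(np.r_[T,float(sys.argv[1])],ori(80,40))
E
python3 rd.py .15; python3 jv.py
```

```text
time: 18.8
position: [0.4658, 0.3671, 0.2537]
tool_rot: [-1.871, -1.553, -0.862]
ft_force: [1.1, -0.6, -1.6]
grip_width: 0.683
n 2 row [-3.86  0.17  3.46] [-0.18 -0.1  -0.4 ] | total [-7.73  0.37  6.91] [-0.4 -0.2 -0.8] q [ 0.56 -0.07 -0.79  2.07 -1.06  1.01  0.13] F [ 1.1 -0.6 -1.6]
top 0.61 (array([0.46355366, 0.35296083]), np.float64(0.48008849557522126)) rel tool cm [-4.3   0.09  1.72]
scene 0.57 (array([0.46218236, 0.35083552]), np.float64(0.7496194824961948)) rel tool cm [-4.45 -0.01  1.54]
```

```bash
python3 -m jog '[[[-2.6,0.1,2.2,-0.1,0,-0.3,4.5],[-2.6,0.1,2.2,-0.1,0,-0.3,4.5],[-2.6,0.1,2.2,-0.1,-0.1,-0.2,4.5],[-1.8,0.05,1.5,0,0,0,4.5],[-0.9,0,0.75,0,0,0,4.5],[0,0,0,0,0,0,4.5],[0,0,0,0,0,0,4.5]]]' 25
python3 rd.py .089; python3 jv.py
python3 - <<'E'
from h import *
o=[];s=ctrl.get_state()
for c in("scene","top"):
    im=imaging.get_image(c);x,y=proj(im,[.466,.3555,.06]).astype(int);f=im["frame"][y-40:y+40,x-40:x+40,::-1];o.append(cv2.resize(f,(400,400),interpolation=2))
    k=5.
    m=sil(im,.466,.3555,[(.03,0),(.03,.082)],s["position"][2]-.044).astype(np.uint8)[y-40:y+40,x-40:x+40]
    m=cv2.resize(m,(400,400),interpolation=0);cs,_=cv2.findContours(m,0,2);cv2.drawContours(o[-1],cs,-1,(0,255,0),1)
    m=sil(im,.466,.3555,[(.032,.03),(.032,.0301)]).astype(np.uint8)[y-40:y+40,x-40:x+40]
    m=cv2.resize(m,(400,400),interpolation=0);cs,_=cv2.findContours(m,0,2);cv2.drawContours(o[-1],cs,-1,(0,0,255),1)
cv2.imwrite("pics/r1.png",cv2.hconcat(o))
E
```

```text
time: 19.7
position: [0.4711, 0.3673, 0.1189]
tool_rot: [-1.869, -1.568, -0.877]
ft_force: [0.5, -1.5, -1.1]
grip_width: 0.679
n 1 row [-2.14 -0.31  2.1 ] [ 0.18 -0.16  0.06] | total [-2.14 -0.31  2.1 ] [ 0.2 -0.2  0.1] q [ 0.52  0.21 -0.82  2.19 -1.1   0.71  0.4 ] F [ 0.5 -1.5 -1.1]
top 0.84 (array([0.46863067, 0.3517287 ]), np.float64(0.5832127351664255)) rel tool cm [-4.39  0.02  1.61]
```

View pics/r1.png

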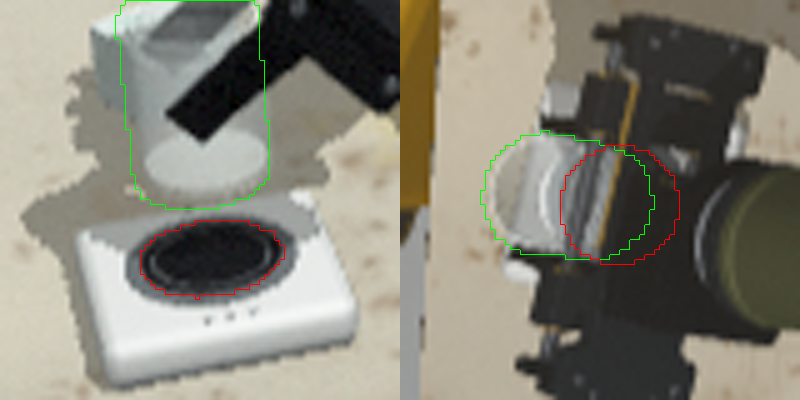

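The scene crop shows the upright jar's lower rim at about (205,200), level above the dark window at (208,257), and both model outlines match within about 2–3 mm. I'll do the final descent now.

```bash
python3 -m jog '[[[-0.8,-0.1,0.8,0.1,-0.1,0,4.5],[-0.7,-0.1,0.7,0.1,-0.1,0,4.5],[-0.4,-0.1,0.4,0,0,0,4.5],[-0.2,0,0.15,0,0,0,4.5],[0,0,0,0,0,0,4.5],[0,0,0,0,0,0,4.5],[0,0,0,0,0,0,4.5]]]' 25
python3 rd.py .089; python3 jv.py
python3 - <<'E'
from h import *
o=[];s=ctrl.get_state();print(s["qd"].round(4))
for c,X in(("scene",[.466,.3555,.05]),("scene",[.5,0,.05])):
    im=imaging.get_image(c);x,y=proj(im,X).astype(int);f=im["frame"][y-40:y+40,x-40:x+40,::-1];o.append(cv2.resize(f,(400,400),interpolation=2))
cv2.imwrite("pics/r2.png",cv2.hconcat(o))
E
```

```text
time: 20.7
position: [0.468, 0.3701, 0.0889]
tool_rot: [-1.869, -1.571, -0.87]
ft_force: [-0.0, -0.2, -0.2]
grip_width: 0.68
n 1 row [0.03 0.06 0.01] [-0.06  0.08  0.08] | total [0.03 0.06 0.01] [-0.1  0.1  0.1] q [ 0.5   0.28 -0.82  2.2  -1.11  0.64  0.46] F [-0.  -0.2 -0.2]
scene 0.92 (array([0.47044382, 0.35421868]), np.float64(0.6359724612736661)) rel tool cm [-4.35  0.51  1.67]
[ 0.0001 -0.0008  0.0008  0.0011 -0.0003 -0.0012 -0.0003]
```

View pics/r2.png

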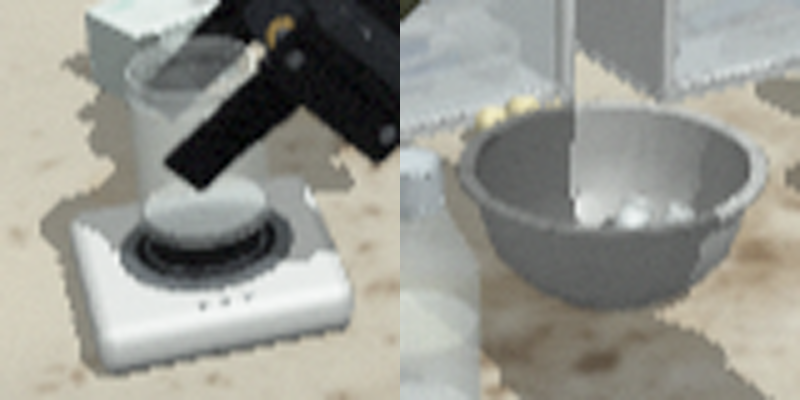

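```bash
python3 - <<'E'
from h import *
F=[]
for i in range(12): imaging.get_image("top");s=ctrl.get_state();F.append(s["ft_force"])
print(np.mean(F,0),np.std(F,0),s["position"],s["grip_width"],s["time"])
E
```

```text
[-0.14283187 -0.02554456 -1.46954109] [0.5397325  0.74335972 0.47915695] [0.46772589 0.37007736 0.08861328] 0.6792943477127149 21.6
```

The averaged wrist force is −1.5 N in z, which is the empty jar's weight fully carried, so it isn't resting on the reader. Everything is still, so I'm handing in.

```bash
python3 -c "from bench import close_job; print(close_job())"
```

```text
the job is handed in; nothing more can be done
None
```

I tipped both vials into the bowl, turned the jar upright and carried it over the row to the reader. I handed the job in with the jar still held there, at about 21.6 s of the 48 s allowed; `close_job()` gives no verdict.

**Last checks**
- **Vials:** both can be seen lying in the bowl in the last scene picture.
- **Height:** the jar's underside is about 15 mm above the window from the tool's height; the scene picture suggests roughly 12–15 mm.
- **Centring:** by the tool pose the jar is within about 2 mm of the window's centre. The last scene-camera fit disagreed, putting it about 5 mm off in x, but that is a weak fit (overlap 0.64). Both are inside the 12 mm limit.
- **Holding:** the arm was still and the grip opening was 59 mm on the 60 mm jar. The wrist carried about 1.5 N, roughly the jar's weight, so the jar was not resting on the reader.

**What disagreed or went differently**
- **Gripper offset:** the fingertips appeared about 14 mm further back than the tool data says. I re-gripped once, deeper, and placed the jar by what the cameras showed.
- **Drift:** after the pour, one lift drifted about 5–7 cm sideways, towards the row of containers. By my estimate the jar stayed about 5 cm above their tops.
- **Not re-measured:** I did not check the positions of the row or the smaller jar again at the end. I saw no contact in the pictures or the force readings.

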